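# Set the throttle valve two turns open and hold it

### The job

The big handwheel in the middle of the air test rig, the one with the revolving handle standing on its rim, works a throttle valve: turn it clockwise until the valve is fully shut on its stop, then back it off anticlockwise exactly two full turns. Finish with the gripper still holding the revolving handle and the wheel standing still at that setting, so that it cannot creep while a workmate tightens the loose gland: do not let go at the end. Leave the rig's small plain wheel and everything lying on the bench as they are.

Things in the scene. Friction and masses are not known exactly. Their poses are not given: they have to be found in the camera images.
- test_rig: Fixed rig: grey base plate 140 x 420 x 8 mm, steel pipe (21 mm, axis 55 mm up) along its y. Origin: centre of the plate's underside, straight under the throttle valve's stem; z up. At y = -115 mm a pressure gauge (58 mm dial, top 147 mm up), at y = +135 mm the small isolating valve. Apart from the revolving handle nothing stands above 190 mm (the stem's tip), the throttle wheel not above 180 mm.
- throttle_wheel (a joint): Angle of the big handwheel about its upright axis, rad: 0 = shut on its rigid stop, grows opening (anticlockwise from above); two turns = 12.566; far end 20. Starts 3 to 10.5. Grey, 133 mm over the rim (bar 13 mm), 3 spokes, 34 mm hub; stays at its height while the steel stem rises through the hub 3 mm a turn (tip 2 mm proud when shut). Stiff, about 5 N at the handle; stays where left.
- wheel_hub (a point): Centre of the throttle handwheel, on its vertical axis, on top of the hub, 176 mm above the bench.
- crank_handle: Revolving handle of the big handwheel: upright black cylinder, 22 mm diameter, on the rim 55 mm from the wheel's axis, going round with it. It spins freely about its own axis, so a gripper can hold it and go round without turning. Origin: on its axis at its foot, 180 mm above the bench; black grip from 6 to 62 mm above the origin, 25 mm steel collar below. Its x axis is of no use.
- isolating_rim (a point): A point on the rim of the small plain handwheel of the isolating valve (71 mm over the rim, no handle, its top 135 mm above the bench). To be left as it is.
- spanner: Steel spanner lying on the bench in front of the rig. Bystander.
- tape_roll: White roll of sealing tape, 56 mm diameter, 14 mm high, lying flat beyond the rig. Bystander.
- hose_barb: Brass hose fitting, 26 mm diameter, 44 mm high, standing beyond the rig. Bystander.
- leak_spray: White plastic bottle of leak finder, 52 mm diameter, 150 mm high. Bystander.
- mug: Blue mug, 76 mm diameter, 90 mm high. Bystander.
- parts_tray: Grey plastic parts tray, 100 x 140 x 35 mm. Bystander.
- screwdriver: Screwdriver lying on the bench to the right of the rig. Bystander.

How it is judged:
On the way:
1. the throttle valve is shut on its stop (within 0.08 rad) (value of joint throttle_wheel below 0.08 rad), for 0.1 s.
At the end, for the whole second after the job is handed in: The throttle handwheel stands still (under 0.05 rad/s) two turns open from its stop, at 12.57 rad within 0.2 rad, and the fingers grip the revolving handle between the pads (the point between the pads within 18 mm of its axis in plan) with more than 3 N (value of joint throttle_wheel between 12.366 and 12.766 rad and velocity of joint throttle_wheel between -0.05 and 0.05 rad/s and contact force between the fingers and crank_handle above 3 N and horizontal distance between the grasp point and crank_handle below 0.018 m); the arm keeps its last pose, push and grip.
It fails at once if the small isolating wheel is turned (its rim moves more than 8 mm) (distance of isolating_rim from where it was at the start of the episode above 0.008 m).
It fails at once if a thing lying on the bench is shifted more than 15 mm (distance of any of spanner, tape_roll, hose_barb, leak_spray, mug, parts_tray, screwdriver from where it was at the start of the episode above 0.015 m).
It also fails if it takes over 67 s, if anything falls off the work surface, if the arm or the gripper's body presses on something with over 40 N, if the wrist force passes 120 N, or if a joint passes its speed limit or range.

### The arm

A 7-joint arm with a two-finger parallel gripper is mounted at the origin on the work surface. World frame = base frame: x ahead of the robot, y to its left, z up, the work surface at z = 0. Lengths are in m, angles in rad, forces in N, time in s.
With the tool pointing down it reaches from about 0.425 to 0.875 m from the base axis. Payload 4.7 kg.
Tool frame: the origin (TCP) lies midway between the tips of the shut fingers; the grasp point (between the pads) lies 19 mm behind it; z points along the fingers, y is the line along which they close (so a half turn about z gives the same grasp; the last joint's range is limited). The gripper opens to 87 mm and grips with 3 to 60 N. Pads are 19 mm wide; open, the fingers measure 117 mm over their backs; the gripper's body (75 mm by 190 mm) begins 51 mm behind the grasp point.
Start: joints at [-1.173, 0.321, -0.07, 1.45, 0.023, 1.371, -0.057], TCP at [0.243, 0.603, 0.223] pointing down, gripper open.
Joint ranges: [-2.86, 2.86], [-0.3, 2.09], [-1.38, 1.24], [0.06, 2.45], [-1.56, 4.7], [0.09, 2.05], [-2.69, 2.69]. Speed limits (rad/s): [2.57, 2.57, 3.14, 3.14, 3.14, 3.14, 3.14].

### API

Orientations are given as a rotation vector (axis times angle).
In Python, from bench import ctrl gives the robot as it stands. The module is installed in compiled form; this text tells all that it offers.
- The arm moves only by the shell command python3 -m handwheel 'ROWS' [FORCE]. ROWS is JSON, a list of rows, each a list of 7 numbers: the finger opening in m, from 0 to 0.087, then the shift along the tool's x, y, z in m, then the turn, a rotation vector about the tool's x, y, z in degrees. A call has 1 to 12 rows; each row shifts and turns the commanded pose from where the row before left it, along the tool's axes as they then stand; what a row does not reach is not made up. A row lasts 1/8 s, in which the tool goes at most 62.5 mm and 10.7 degrees, less where a joint would pass 70% of its speed; a pose out of reach is approached as far as the arm can. A call is refused whole if a number of a shift passes 0.0625 or a number of a turn 10.7, either way. A call with a gripper value outside its range is refused whole. The fingers move at their own pace and stop on an object; FORCE is the grip in N (left out, the last holds). Time passes only in rows, so rows that do not move let the fingers close. It gives the time, the measured TCP pose, the force, the opening and the grip force at its end, in the units of the state.
- ctrl.get_state(): the state, without advancing time (a new reading comes with each control period).
- ctrl.get_image(name): name is "side" or "top"; returns (picture, depth): 384x512x3 uint8, blue, green, red; 384x512 float32, m along the optical axis (not along the pixel's ray), 0 where there is no reading.
- ctrl.camera_info(name): a dict with "intrinsics" (3x3 intrinsics, pixels), "D" ([k1, k2, p1, p2, k3] as OpenCV has them; the pictures are not rectified), "R" (3x3) and "t" (3): a world point X has camera coordinates R X + t. Camera axes: x right, y down, z forward; pixel columns grow to the right and rows downward; lengths in m; the calibration is good to about 2 mm. A picture is of the moment at which its call begins. camera_info takes no time and is no camera call.
- ctrl.close_job(): hands the job in; it is judged then, once.
The state is a dict: "time": time; "joint_positions": joint angles; "qd": joint speeds; "joint_torque": joint torques, N m; "position": TCP position; "tool_rot": TCP orientation; "ft_force": force on the tool from outside, world axes, zero at the start; "torque": the same for the moment, N m; "grip_width": opening from 0.0 (shut) to 1.0 (fully open); "grip_force": force on a finger pad.
Only numpy, scipy, OpenCV 4.12 (cv2) and the standard library are available. Lean on these libraries where they do the work, as an engineer would, in place of code of your own. Each camera call takes 0.05 s, during which the arm holds its last target. There are 200 camera calls.

## Working session

There is one attempt and no reset: what is moved stays moved. The work goes in short steps, Python scripts to look and compute and a shell command to move; the robot and the scene stay as the last step left them, time stands still between calls to the robot, and variables do not carry over. Pictures are saved under pics/ and viewed, at most 10 in all, crops included, and the job is handed in when it is done.

```bash
mkdir -p pics; ls; python3 - <<'E'
from bench import ctrl
import cv2,numpy as np
s=ctrl.get_state()
for k,v in s.items(): print(k,np.round(v,3))
for n in("side","top"):
    im,d=ctrl.get_image(n); cv2.imwrite(f"pics/{n}0.png",im); np.save(f"pics/{n}0.npy",d)
    c=ctrl.camera_info(n); print(n,{k:np.round(v,4).tolist() for k,v in c.items()})
E
```

```text
pics
time 0.0
joint_positions [-1.173  0.322 -0.07   1.452  0.023  1.371 -0.057]
qd [-0.     0.001  0.001 -0.002  0.001  0.001  0.   ]
joint_torque [-1.0000e-03 -4.9128e+01 -4.0400e-01 -3.1253e+01 -6.4000e-02  4.4000e-02
  0.0000e+00]
position [0.243 0.602 0.221]
tool_rot [-5.990e-01 -3.084e+00  3.000e-03]
ft_force [ 0.669  0.67  -0.001]
torque [-0.009  0.029 -0.023]
grip_force 0.0
grip_width 0.997
side {'intrinsics': [[439.9406, 0.0, 259.1306], [0.0, 439.9406, 188.4208], [0.0, 0.0, 1.0]], 'D': [-0.0425, 0.0, 0.0, 0.0, 0.0], 'R': [[0.8994, -0.4371, -0.0011], [-0.3321, -0.6817, -0.6519], [0.2842, 0.5867, -0.7583]], 't': [-0.4816, 0.2187, 1.2747]}
top {'intrinsics': [[454.2426, 0.0, 253.3789], [0.0, 454.2426, 188.5517], [0.0, 0.0, 1.0]], 'D': [0.0063, 0.0, 0.0, 0.0, 0.0], 'R': [[0.0015, -0.9998, 0.0179], [-0.998, -0.0026, -0.0625], [0.0626, -0.0177, -0.9979]], 't': [-0.0379, 0.5211, 1.5702]}
```

View pics/top0.png

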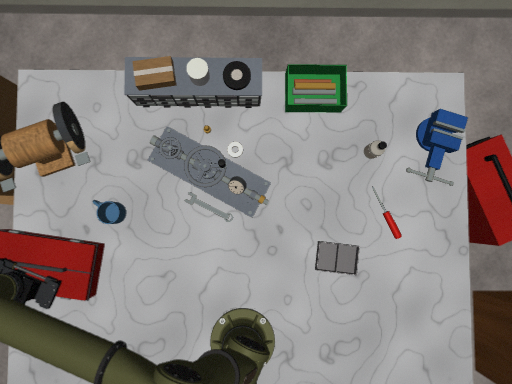

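View pics/side0.png

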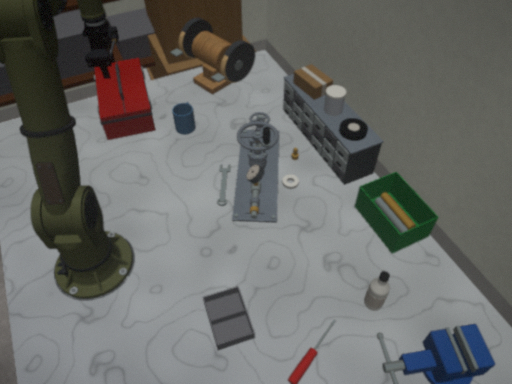

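The top view shows the wheel at about (205,166) with the black handle at (221,163). In the side view the handle is at about (267,135). Next I'll measure both.

```bash
cat > h.py <<'E'
from bench import ctrl
import cv2,numpy as np
from scipy.spatial.transform import Rotation as Ro
def cam(n):
    c=ctrl.camera_info(n); return [np.array(c[k],float) for k in("intrinsics","D","R","t")]
def ray(n,p):
    K,D,R,t=cam(n); u=cv2.undistortPoints(np.array(p,float).reshape(-1,1,2),K,D).reshape(-1,2)
    return -R.T@t, np.c_[u,np.ones(len(u))]@R
def plane(n,p,z):
    o,d=ray(n,p); return o+d*((z-o[2])/d[:,2])[:,None]
def depthpts(n,p,dep):
    K,D,R,t=cam(n); o,d=ray(n,p); p=np.array(p,int).reshape(-1,2); return o+d*dep[p[:,1],p[:,0]][:,None]
def cloud(n,dep):
    v,u=np.nonzero(dep>0); P=depthpts(n,np.c_[u,v],dep); return np.c_[u,v],P
E
python3 - <<'E'
from h import *
for n in("top","side"):
    im=cv2.imread(f"pics/{n}0.png"); d=np.load(f"pics/{n}0.npy")
    px,P=cloud(n,d); box={"top":(140,260,120,220),"side":(225,300,100,230)}[n]
    m=(px[:,0]>box[0])&(px[:,0]<box[1])&(px[:,1]>box[2])&(px[:,1]<box[3]); px,P=px[m],P[m]
    col=im[px[:,1],px[:,0]].max(1)
    h=(P[:,2]>0.195)&(P[:,2]<.26); print(n,"handle cloud",h.sum(),P[h].mean(0).round(4),P[h].max(0).round(3), px[h].mean(0))
    t=h&(P[:,2]>0.235); print(" top face",t.sum(),P[t].mean(0).round(4),px[t].mean(0), plane(n,px[t].mean(0),.242).round(4))
    r=(P[:,2]>0.155)&(P[:,2]<.182); e=P[r]
    A=np.c_[2*e[:,:2],np.ones(len(e))]
    # outer contour via minEnclosingCircle of rim points
    c,rad=cv2.minEnclosingCircle((e[:,:2]*1000).astype(np.float32)); print(" rim",r.sum(),c,rad,np.median(e[:,2]))
    c0,c1,r0,r1=box
    cv2.imwrite(f"pics/{n}0c.png",cv2.resize(im[r0:r1,c0:c1],None,fx=5,fy=5 if n=="top" else 4.5,interpolation=cv2.INTER_CUBIC))
E
```

```text
top handle cloud 52 [0.5849 0.0633 0.2354] [0.597 0.074 0.247] [221.51923077 162.86538462]
 top face 40 [0.5865 0.0641 0.2413] [221.15 162.1 ] [[0.5864 0.064  0.242 ]]
 rim 666 (583.1488037109375, 119.34416198730469) 66.27591705322266 0.17444661405207484
side handle cloud 113 [0.5875 0.0562 0.223 ] [0.601 0.07  0.246] [266.53097345 134.46017699]
 top face 36 [0.5888 0.0581 0.2408] [266.69444444 129.47222222] [[0.5882 0.0569 0.242 ]]
 rim 579 (586.10986328125, 114.78257751464844) 68.38168334960938 0.1741936232395208
```

View pics/top0c.png

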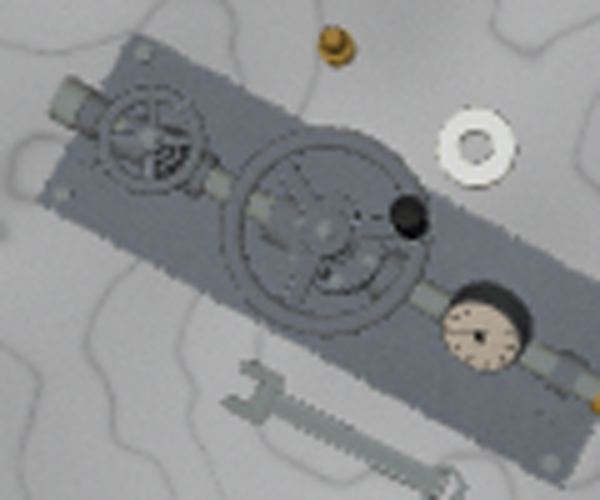

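Top view crop: the big wheel is centred at about (325,230), the handle is at (410,215), and the small wheel is at (152,138). The rim fits a 66.3 mm radius centred at (0.584,0.118), and the handle is at (0.587,0.063). That makes the crank radius 55 mm, as given. I'll raise the arm, align the yaw and travel over.

```bash
python3 -m handwheel '[[0.087,0,0,-0.025,0,0,-7.3],[0.087,0,0,-0.025,0,0,-7.3],[0.087,0,0,-0.02,0,0,-7.4],[0.087,-0.028,-0.045,0,0,0,0],[0.087,-0.028,-0.045,0,0,0,0],[0.087,-0.028,-0.045,0,0,0,0],[0.087,-0.028,-0.045,0,0,0,0],[0.087,-0.028,-0.045,0,0,0,0],[0.087,-0.028,-0.045,0,0,0,0],[0.087,-0.028,-0.045,0,0,0,0],[0.087,-0.028,-0.045,0,0,0,0],[0.087,0,0,0,0,0,0]]' 15
```

```text
time: 1.6
position: [0.47, 0.2374, 0.2924]
tool_rot: [0.014, 3.141, -0.003]
ft_force: [-0.1, 0.5, -0.1]
grip_width: 0.999
grip_force: 0.0
```

```bash
python3 -m handwheel '[[0.087,-0.029,-0.044,0,0,0,0],[0.087,-0.029,-0.044,0,0,0,0],[0.087,-0.029,-0.043,0,0,0,0],[0.087,-0.03,-0.043,0,0,0,0.3],[0.087,0,0,0,0,0,0],[0.087,0,0,0,0,0,0]]'; python3 - <<'E'
from h import *
print(np.round(ctrl.get_state()["position"],4))
im=[]
for n in("side","top"):
    i,d=ctrl.get_image(n); cv2.imwrite(f"pics/{n}1.png",i); np.save(f"pics/{n}1.npy",d)
    im.append(cv2.resize(i[60:210,180:340],None,fx=2.5,fy=2.5) if n=="side" else cv2.resize(i[90:240,140:300],None,fx=2.5,fy=2.5))
cv2.imwrite("pics/both1.png",np.hstack(im))
E
```

```text
time: 2.35
position: [0.584, 0.0704, 0.292]
tool_rot: [-0.006, -3.14, -0.002]
ft_force: [1.0, 0.5, -0.3]
grip_width: 1.003
grip_force: 0.0
[0.584  0.0704 0.292 ]
```

View pics/both1.png

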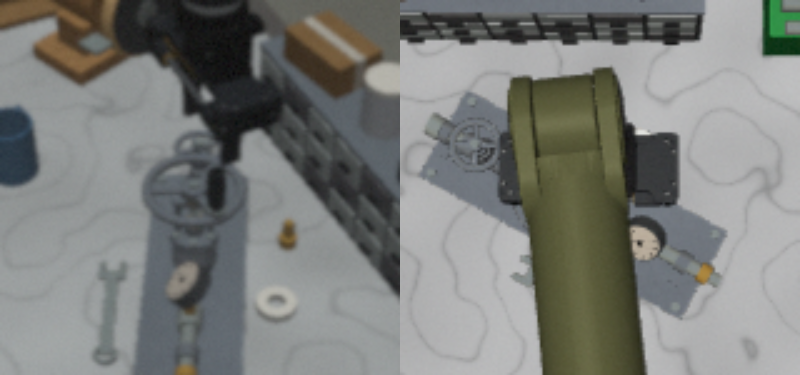

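The gripper (right crop) is over the wheel, with a finger visible behind the black handle (left crop, 215,188). A small correction is needed, then I'll go down in two steps.

```bash
python3 -m handwheel '[[0.087,-0.003,-0.007,0,0,0,0],[0.087,0,0,0.015,0,0,0],[0.087,0,0,0.015,0,0,0],[0.087,0,0,0.015,0,0,0],[0.087,0,0,0.015,0,0,0],[0.087,0,0,0.015,0,0,0],[0.087,0,0,0.015,0,0,0],[0.087,0,0,0,0,0,0],[0.087,0,0,0,0,0,0]]'
```

```text
time: 3.58
position: [0.5878, 0.0618, 0.203]
tool_rot: [0.008, 3.141, 0.0]
ft_force: [-0.8, 0.1, 0.6]
grip_width: 0.997
grip_force: 0.0
```

```bash
python3 - <<'E'
from h import *
i,d=ctrl.get_image("side"); np.save("pics/side2.npy",d)
cv2.imwrite("pics/side2.png",cv2.resize(i[80:200,200:320],None,fx=5,fy=5,interpolation=cv2.INTER_CUBIC))
E
```

```text
(no output)
```

View pics/side2.png

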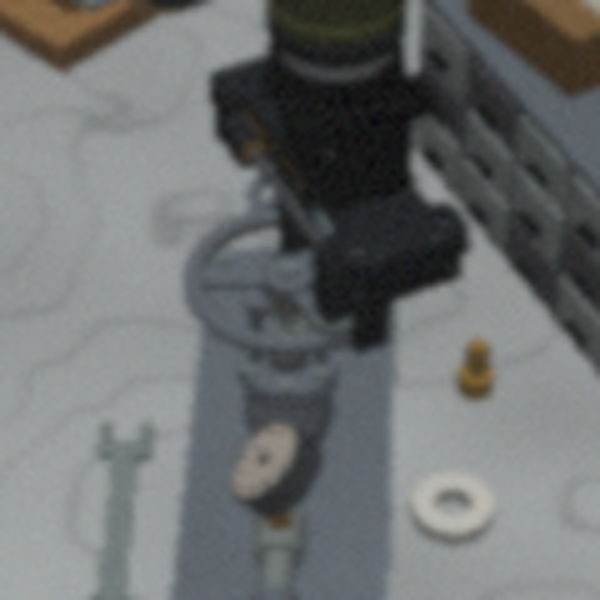

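The near finger is at (370,310), just outboard of the hidden handle. Closing on it now.

```bash
python3 -m handwheel '[[0,0,0,0,0,0,0],[0,0,0,0,0,0,0],[0,0,0,0,0,0,0],[0,0,0,0,0,0,0],[0,0,0,0,0,0,0],[0,0,0,0,0,0,0],[0,0,0,0,0,0,0],[0,0,0,0,0,0,0]]' 35
```

```text
time: 4.62
position: [0.5874, 0.0637, 0.2025]
tool_rot: [0.006, 3.141, 0.003]
ft_force: [0.0, 2.9, -1.3]
grip_width: 0.242
grip_force: 35.0
```

Held, with a 21 mm opening. Before turning I'll estimate the stem height from the first depth pictures, to tell roughly how far away the stop is, and print the step table.

```bash
cat >> h.py <<'E'
def plan(c,n,step,a0=None,r=.055):
    p=np.array(ctrl.get_state()["position"]); v=p[:2]-c
    a=np.degrees(np.arctan2(v[1],v[0])) if a0 is None else a0
    print("angle %.1f radius %.1f mm z %.4f"%(a,1e3*np.hypot(*v),p[2]))
    A=np.radians(a+step*np.arange(n+1)); q=np.array(c)+r*np.c_[np.cos(A),np.sin(A)]; q[0]=p[:2]
    q=np.round((q-q[0])*1e3*2)/2; d=np.diff(q,axis=0)
    print([[float(-x)/1e3,float(y)/1e3] for x,y in d])
E
python3 - <<'E'
from h import *
for n,f in(("top","top0"),("side","side0"),("side","side1"),("side","side2")):
    px,P=cloud(n,np.load(f"pics/{f}.npy")); m=np.hypot(P[:,0]-.584,P[:,1]-.118)<.011; z=P[m,2]; z=z[(z>.165)&(z<.2)]
    print(f,len(z),np.sort(z).round(4)[-10:],np.median(z).round(4))
plan((.584,.118),12,-15)
E
```

```text
top0 40 [0.1808 0.1813 0.1815 0.1816 0.1816 0.1818 0.1818 0.182  0.1864 0.1872] 0.178
side0 25 [0.1793 0.1797 0.1798 0.1801 0.181  0.1811 0.1818 0.1822 0.1824 0.1826] 0.178
side1 25 [0.1789 0.1791 0.1795 0.1797 0.1799 0.1801 0.1803 0.1811 0.1815 0.1819] 0.1776
side2 26 [0.1791 0.1795 0.1797 0.1798 0.1798 0.1817 0.1817 0.1817 0.1822 0.1839] 0.1779
angle -86.4 radius 54.4 mm z 0.2025
[[0.0145, 0.0005], [0.0135, 0.0045], [0.012, 0.008], [0.009, 0.011], [0.0065, 0.0125], [0.003, 0.0145], [-0.001, 0.014], [-0.005, 0.0135], [-0.008, 0.012], [-0.0105, 0.0095], [-0.013, 0.0065], [-0.014, 0.0025]]
```

```bash
python3 -m handwheel '[[0,0.0145,0.0005,0,0,0,0],[0,0.0135,0.0045,0,0,0,0],[0,0.012,0.008,0,0,0,0],[0,0.009,0.011,0,0,0,0],[0,0.0065,0.0125,0,0,0,0],[0,0.003,0.0145,0,0,0,0],[0,-0.001,0.014,0,0,0,0],[0,-0.005,0.0135,0,0,0,0],[0,-0.008,0.012,0,0,0,0],[0,0,0,0,0,0,0]]'; python3 - <<'E'
from h import *
plan((.584,.118),12,-15)
E
```

```text
time: 5.88
position: [0.5421, 0.1542, 0.2025]
tool_rot: [-0.005, -3.139, -0.002]
ft_force: [-4.4, 3.9, 1.7]
grip_width: 0.25
grip_force: 35.0
angle 139.2 radius 55.3 mm z 0.2025
[[-0.011, 0.0095], [-0.013, 0.0065], [-0.014, 0.0025], [-0.014, -0.0005], [-0.014, -0.0045], [-0.012, -0.008], [-0.0095, -0.011], [-0.0065, -0.0125], [-0.0025, -0.014], [0.0005, -0.0145], [0.0045, -0.0135], [0.008, -0.012]]
```

The wheel turned 134° with about 6 N of resistance, and the centre holds. From here I'll use short calls and watch for the stop.

```bash
python3 -m handwheel '[[0,-0.011,0.0095,0,0,0,0],[0,-0.013,0.0065,0,0,0,0],[0,0,0,0,0,0,0]]'
```

```text
time: 6.25
position: [0.5671, 0.1709, 0.2025]
tool_rot: [-0.005, -3.141, -0.004]
ft_force: [-0.9, 6.1, 1.0]
grip_width: 0.244
grip_force: 35.0
```

```bash
python3 -m handwheel '[[0,-0.014,0.0025,0,0,0,0],[0,0,0,0,0,0,0]]'; python3 - <<'E'
from h import *
plan((.584,.118),1,-15)
E
```

```text
time: 6.5
position: [0.5814, 0.1735, 0.2026]
tool_rot: [0.005, 3.141, 0.005]
ft_force: [-0.5, 6.2, 0.0]
grip_width: 0.247
grip_force: 35.0
angle 92.7 radius 55.5 mm z 0.2026
[[-0.0145, -0.0015]]
```

```bash
python3 -m handwheel '[[0,-0.014,0,0,0,0,0],[0,-0.014,-0.004,0,0,0,0],[0,0,0,0,0,0,0]]'
```

```text
time: 6.88
position: [0.6105, 0.1668, 0.2026]
tool_rot: [0.009, 3.14, 0.001]
ft_force: [2.2, 1.9, -1.8]
grip_width: 0.245
grip_force: 35.0
```

```bash
python3 -m handwheel '[[0,-0.012,-0.008,0,0,0,0],[0,-0.0095,-0.011,0,0,0,0],[0,0,0,0,0,0,0]]'; python3 - <<'E'
from h import *
plan((.584,.1186),12,-15)
E
```

```text
time: 7.25
position: [0.6315, 0.1464, 0.2026]
tool_rot: [0.01, 3.14, -0.001]
ft_force: [0.4, 1.2, -0.8]
grip_width: 0.241
grip_force: 35.0
angle 30.3 radius 55.0 mm z 0.2026
[[-0.0055, -0.013], [-0.002, -0.0145], [0.002, -0.014], [0.005, -0.0135], [0.009, -0.0115], [0.011, -0.009], [0.0135, -0.0055], [0.014, -0.002], [0.0145, 0.002], [0.013, 0.0055], [0.0115, 0.0085], [0.009, 0.0115]]
```

```bash
python3 -m handwheel '[[0,-0.0055,-0.013,0,0,0,0],[0,-0.002,-0.0145,0,0,0,0],[0,0,0,0,0,0,0]]'
```

```text
time: 7.62
position: [0.6389, 0.1187, 0.2026]
tool_rot: [0.01, 3.14, -0.001]
ft_force: [2.9, 0.1, -1.8]
grip_width: 0.245
grip_force: 35.0
```

```bash
python3 -m handwheel '[[0,0.002,-0.014,0,0,0,0],[0,0.005,-0.0135,0,0,0,0],[0,0,0,0,0,0,0]]'; python3 - <<'E'
from h import *
plan((.584,.1186),2,-15)
E
```

```text
time: 8.0
position: [0.6322, 0.0923, 0.2026]
tool_rot: [0.009, 3.138, 0.0]
ft_force: [5.2, 1.6, -2.6]
grip_width: 0.244
grip_force: 35.0
angle -28.6 radius 54.9 mm z 0.2026
[[0.0085, -0.0115], [0.011, -0.009]]
```

```bash
python3 -m handwheel '[[0,0.0085,-0.0115,0,0,0,0],[0,0.011,-0.009,0,0,0,0],[0,0,0,0,0,0,0]]'
```

```text
time: 8.38
position: [0.6104, 0.0729, 0.2024]
tool_rot: [-0.004, -3.14, 0.002]
ft_force: [0.2, -1.6, -0.4]
grip_width: 0.057
grip_force: 0.0
```

```bash
python3 -m handwheel '[[0,0.0135,-0.0055,0,0,0,0],[0,0.014,-0.002,0,0,0,0],[0,0,0,0,0,0,0]]'; python3 - <<'E'
from h import *
plan((.584,.1186),6,-15)
E
```

```text
time: 8.75
position: [0.5829, 0.0637, 0.203]
tool_rot: [0.01, 3.142, 0.0]
ft_force: [1.2, 0.1, -1.0]
grip_width: 0.007
grip_force: 0.0
angle -91.1 radius 54.9 mm z 0.2030
[[0.014, 0.002], [0.0135, 0.006], [0.011, 0.009], [0.0085, 0.0115], [0.0055, 0.013], [0.0015, 0.0145]]
```

The handle slipped out near −35…−55°, either on the stop or through pad slip. I'll lift and look.

```bash
python3 -m handwheel '[[0,0,0,-0.03,0,0,0],[0,0,0,-0.03,0,0,0],[0.087,0.05,0,-0.03,0,0,0],[0.087,0.06,0,0,0,0,0],[0.087,0.05,0,0,0,0,0],[0.087,0,0,0,0,0,0],[0.087,0,0,0,0,0,0]]'; cat > look.py <<'E'
import sys; from h import *
f=sys.argv[1]; print("tcp",np.round(ctrl.get_state()["position"],4))
for n in("side","top"):
    im,d=ctrl.get_image(n); cv2.imwrite(f"pics/{n}{f}.png",im)
    px,P=cloud(n,d); m=(np.hypot(P[:,0]-.584,P[:,1]-.1186)<.085)&(P[:,2]>.195)&(P[:,2]<.25)
    Q=P[m]; t=Q[:,2]>.235
    print(n,m.sum(),Q.mean(0).round(4),t.sum(),Q[t].mean(0).round(4),px[m].mean(0))
im=[cv2.imread(f"pics/{n}{f}.png") for n in("side","top")]
cv2.imwrite(f"pics/b{f}.png",cv2.resize(np.hstack([im[0][80:200,190:320],im[1][100:220,140:270]]),None,fx=3,fy=3))
E
python3 look.py 3
```

```text
time: 9.62
position: [0.4247, 0.0655, 0.2931]
tool_rot: [0.008, 3.14, 0.001]
ft_force: [0.3, -0.1, -0.9]
grip_width: 0.486
grip_force: 0.0
tcp [0.4247 0.0655 0.2931]
side 114 [0.6317 0.0844 0.2228] 36 [0.633  0.0863 0.241 ] [275.39473684 124.53508772]
top 55 [0.6289 0.0913 0.2345] 40 [0.631  0.0921 0.2415] [212.34545455 148.38181818]
```

View pics/b3.png

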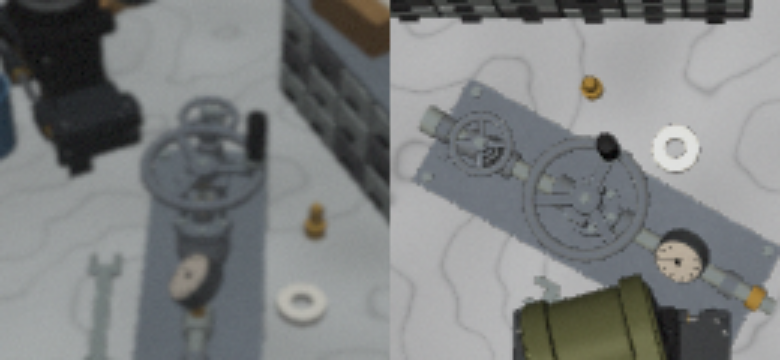

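The handle is standing at (0.631,0.0915), an angle of −30° (side crop 257,135; top crop 607,147). It didn't follow past the last held −28.6°, so this looks like the stop. I'll regrasp and test it with a gentle push.

```bash
python3 -m handwheel '[[0.087,-0.05,0.006,0,0,0,0],[0.087,-0.05,0.007,0,0,0,0],[0.087,-0.05,0.006,0,0,0,0],[0.087,-0.05,0.006,0,0,0,0],[0.087,-0.007,0.001,0,0,0,0],[0.087,0,0,0,0,0,0],[0.087,0,0,0,0,0,0]]'
```

```text
time: 10.6
position: [0.6305, 0.0902, 0.2929]
tool_rot: [0.008, 3.142, 0.0]
ft_force: [-0.6, 0.3, 0.8]
grip_width: 0.999
grip_force: 0.0
```

```bash
python3 -m handwheel '[[0.087,-0.001,0.001,0.015,0,0,0],[0.087,0,0,0.015,0,0,0],[0.087,0,0,0.015,0,0,0],[0.087,0,0,0.015,0,0,0],[0.087,0,0,0.015,0,0,0],[0.087,0,0,0.015,0,0,0],[0,0,0,0,0,0,0],[0,0,0,0,0,0,0],[0,0,0,0,0,0,0],[0,0,0,0,0,0,0],[0,0,0,0,0,0,0],[0,0,0,0,0,0,0]]' 45;  python3 -m handwheel '[[0,0,0,0,0,0,0],[0,0,0,0,0,0,0]]'
```

```text
time: 12.1
position: [0.6322, 0.0915, 0.2027]
tool_rot: [0.008, 3.141, 0.0]
ft_force: [-0.1, -0.2, 0.1]
grip_width: 0.401
grip_force: 0.0
time: 12.35
position: [0.6321, 0.0923, 0.2026]
tool_rot: [0.007, 3.141, 0.001]
ft_force: [-0.1, 0.9, 0.3]
grip_width: 0.244
grip_force: 45.0
```

```bash
python3 -m handwheel '[[0,0.001,-0.0015,0,0,0,0],[0,0.001,-0.0015,0,0,0,0],[0,0,0,0,0,0,0]]'
```

```text
time: 12.72
position: [0.632, 0.0922, 0.2026]
tool_rot: [0.003, 3.137, 0.007]
ft_force: [6.5, 6.4, -3.2]
grip_width: 0.244
grip_force: 45.0
```

```bash
python3 -m handwheel '[[0,0.001,-0.002,0,0,0,0],[0,0.001,-0.002,0,0,0,0],[0,0,0,0,0,0,0],[0,0,0,0,0,0,0]]'
```

```text
time: 13.22
position: [0.6319, 0.092, 0.2027]
tool_rot: [-0.001, 3.132, 0.013]
ft_force: [12.9, 13.7, -7.3]
grip_width: 0.245
grip_force: 45.0
```

The wheel stays put while the reaction rises to 19 N, so it is shut on the stop at −28.8°. Now I'll relax the push and plan two turns anticlockwise, in 20° rows.

```bash
python3 -m handwheel '[[0,-0.004,0.007,0,0,0,0],[0,0,0,0,0,0,0]]'; python3 - <<'E'
from h import *
plan((.584,.1186),18,20)
E
```

```text
time: 13.48
position: [0.6322, 0.0924, 0.2026]
tool_rot: [0.007, 3.142, 0.001]
ft_force: [1.0, 3.4, -0.0]
grip_width: 0.241
grip_force: 45.0
angle -28.5 radius 54.9 mm z 0.2026
[[-0.006, 0.018], [0.0005, 0.019], [0.007, 0.018], [0.0125, 0.014], [0.0165, 0.0095], [0.019, 0.0025], [0.019, -0.0035], [0.016, -0.01], [0.012, -0.015], [0.006, -0.018], [-0.0005, -0.019], [-0.007, -0.018], [-0.0125, -0.0145], [-0.017, -0.009], [-0.0185, -0.003], [-0.019, 0.004], [-0.016, 0.01], [-0.012, 0.015]]
```

```bash
python3 -m handwheel '[[0,-0.006,0.018,0,0,0,0],[0,0.0005,0.019,0,0,0,0],[0,0.007,0.018,0,0,0,0],[0,0.0125,0.014,0,0,0,0],[0,0.0165,0.0095,0,0,0,0],[0,0.019,0.0025,0,0,0,0],[0,0.019,-0.0035,0,0,0,0],[0,0.016,-0.01,0,0,0,0],[0,0.012,-0.015,0,0,0,0],[0,0,0,0,0,0,0]]'; python3 - <<'E'
from h import *
plan((.584,.1186),12,20)
E
```

```text
time: 14.72
position: [0.5346, 0.143, 0.2026]
tool_rot: [-0.011, -3.139, 0.001]
ft_force: [-3.6, -1.2, 2.1]
grip_width: 0.244
grip_force: 45.0
angle 153.7 radius 55.1 mm z 0.2026
[[0.0055, -0.0185], [-0.0015, -0.019], [-0.0075, -0.0175], [-0.0135, -0.0135], [-0.017, -0.0085], [-0.019, -0.0025], [-0.0185, 0.005], [-0.016, 0.0105], [-0.011, 0.0155], [-0.0055, 0.018], [0.001, 0.019], [0.008, 0.0175]]
```

Half a turn done and tracking well. I'll continue with the next half turn.

```bash
python3 -m handwheel '[[0,0.006,-0.018,0,0,0,0],[0,-0.0005,-0.019,0,0,0,0],[0,-0.007,-0.018,0,0,0,0],[0,-0.0125,-0.0145,0,0,0,0],[0,-0.017,-0.009,0,0,0,0],[0,-0.0185,-0.003,0,0,0,0],[0,-0.019,0.004,0,0,0,0],[0,-0.016,0.01,0,0,0,0],[0,-0.012,0.015,0,0,0,0],[0,0,0,0,0,0,0]]'; python3 - <<'E'
from h import *
plan((.584,.1186),9,20)
E
```

```text
time: 15.98
position: [0.6327, 0.0933, 0.2026]
tool_rot: [-0.005, -3.141, -0.001]
ft_force: [-1.2, 3.5, 2.0]
grip_width: 0.243
grip_force: 45.0
angle -27.5 radius 54.9 mm z 0.2026
[[-0.006, 0.018], [0.001, 0.0195], [0.0075, 0.0175], [0.013, 0.014], [0.0165, 0.009], [0.019, 0.0025], [0.019, -0.0045], [0.016, -0.01], [0.0115, -0.0155]]
```

```bash
python3 -m handwheel '[[0,-0.006,0.018,0,0,0,0],[0,0.0005,0.019,0,0,0,0],[0,0.007,0.018,0,0,0,0],[0,0.0125,0.014,0,0,0,0],[0,0.0165,0.0095,0,0,0,0],[0,0.019,0.0025,0,0,0,0],[0,0.019,-0.0035,0,0,0,0],[0,0.016,-0.01,0,0,0,0],[0,0.012,-0.015,0,0,0,0],[0,0,0,0,0,0,0]]'; python3 - <<'E'
from h import *
plan((.584,.1186),12,20)
E
```

```text
time: 17.23
position: [0.5348, 0.1434, 0.2025]
tool_rot: [-0.01, -3.14, 0.001]
ft_force: [-5.0, -0.9, 2.4]
grip_width: 0.243
grip_force: 45.0
angle 153.3 radius 55.1 mm z 0.2025
[[0.0055, -0.0185], [-0.001, -0.019], [-0.0075, -0.0175], [-0.0135, -0.014], [-0.017, -0.0085], [-0.019, -0.002], [-0.0185, 0.004], [-0.016, 0.0105], [-0.0115, 0.0155], [-0.0055, 0.0185], [0.0015, 0.019], [0.0075, 0.0175]]
```

Last half turn.

```bash
python3 -m handwheel '[[0,0.006,-0.018,0,0,0,0],[0,-0.0005,-0.019,0,0,0,0],[0,-0.007,-0.018,0,0,0,0],[0,-0.0125,-0.0145,0,0,0,0],[0,-0.017,-0.009,0,0,0,0],[0,-0.0185,-0.003,0,0,0,0],[0,-0.019,0.004,0,0,0,0],[0,-0.016,0.01,0,0,0,0],[0,-0.012,0.015,0,0,0,0],[0,0,0,0,0,0,0],[0,0,0,0,0,0,0],[0,0,0,0,0,0,0]]'; python3 - <<'E'
from h import *
plan((.584,.1186),1,0)
print(np.round(ctrl.get_state()["qd"],4))
E
python3 look.py 4
```

```text
time: 18.73
position: [0.6326, 0.0931, 0.2026]
tool_rot: [0.006, 3.14, 0.003]
ft_force: [1.2, 4.7, -0.0]
grip_width: 0.245
grip_force: 45.0
angle -27.7 radius 54.9 mm z 0.2026
[[-0.0, -0.0]]
[-0.0002 -0.0018  0.001   0.0027  0.0018 -0.0032  0.0005]
tcp [0.6326 0.0931 0.2026]
side 68 [0.625  0.0865 0.2171] 8 [0.6238 0.075  0.2384] [273.10294118 126.20588235]
top 0 [nan nan nan] 0 [nan nan nan] [nan nan]look.py:7: RuntimeWarning: Mean of empty slice.
  print(n,m.sum(),Q.mean(0).round(4),t.sum(),Q[t].mean(0).round(4),px[m].mean(0))
  ret = um.true_divide(
```

View pics/b4.png

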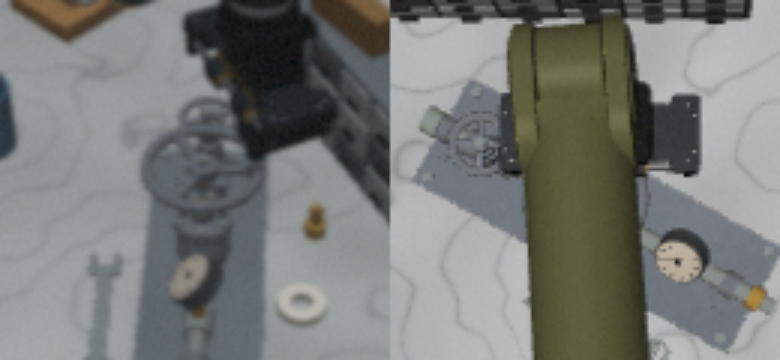

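The gripper still holds the handle (left crop about 255,150), and nothing nearby has moved. The wheel is still, 721° from the stop. Handing in.

```bash
python3 -c "
from bench import ctrl
print(ctrl.close_job())"
```

```text
the job is handed in; nothing more can be done
None
```

The throttle valve was shut on its stop, then backed off two full turns (about 1° over by my measurement), and handed in with the gripper still holding the revolving handle at 45 N and the wheel still; the handle slipped out of the fingers once as the wheel reached the stop, and I regripped it before backing off.

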